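Latch a printing jig board into the press nest

TASK

Pick up the white jig board by its wooden grip, lay it on the open end of the aluminium press nest and slide it in so that its front edge lifts the red gravity catch, then gently on against the spring buffer until the catch drops shut behind it; let go so that the board stays locked there. Do not ram the buffer or force the board, keep the gripper off the nest and its catch, and leave the ink jar, tape roll and wooden block where they are.

Things in the scene. Friction and masses are not known exactly. Their poses are not given: they have to be found in the camera images.
- board: White jig board, 110 (x) x 140 (y) x 18 mm thick, about 0.35 kg, black disc on top and across its middle an upright wooden grip bar, 14 (x) x 60 (y) mm, 18 to 52 mm above the underside. Origin: centre of underside, below the grip; z up. Starts flat on the table right of the nest, x within 0.7 rad of the nest's x. Leading edge at x = +55 mm, trailing edge at -55 mm.
- dock: Press nest, fixed to the table; the board is pushed in along its +x; z up. Origin: on the table under the home board's centre (nominal). Aluminium bed, top at z = 10 mm, x -230 to +85 mm, open at the -x end. Side rails x -100 to +55 mm, inner faces y = +-72.5 mm, tops z = 32 mm. A steel head, bolted along the bed, carries catch and buffer; its setting along x is not measured.
- mouth (a point): Point on the bed's top, on the centreline at nest x = -186 mm: a board laid down with its origin here lies wholly before the catch's pin. Ahead of it, from nest x = -147 to -100 mm, flared cheeks narrow from 13 mm extra room each side to the rails' 2.5 mm each side.
- lips (a point): Point on the centreline, 32 mm above the table at nest x = +20 mm. Here, for nest x -10 to +50 mm, lips reach 6 mm inwards over the board's side edges, their undersides 32 mm above the table (4 mm over a board lying on the bed). So the board cannot be lowered in; it must slide in along x on the bed.
- catch_ref (a point): Middle of the catch's hinge pin for the head at mid setting: nest (-105, +50, 39) mm. The true pin and the buffer are both shifted by one unknown amount, up to 12 mm towards +x or -x. Pin along y, 7 mm thick, from nest y = +40 to a post at y = +97 mm, 46 mm tall. Red arm 16 mm wide, 8 thick, 51 long, slopes down from the pin to +x; its tip is 5 mm above the bed.
- catch (a joint): Angle of the red gravity catch (rad): 0 shut, 0.27 riding on the board's top, grows as it rises. 0.16 kg, swings freely. At mid setting the board's leading top edge meets it with the board's origin near nest x = -145 mm, and it drops behind the trailing edge when the origin reaches x = 0; both move with the unknown head shift.
- buffer (a joint): How far the rubber-faced spring buffer at the far end is pressed in (m): 0 free, solid stop at 0.014; 2 N per mm. The board meets it 4 mm before the catch drops, so the catch drops at 8 N of buffer force, plus 2 to 6 N of sliding friction; over 10 mm (20 N) is ramming. Once let go, the board springs back 2 to 7 mm against the catch and stays.
- jar: Green ink jar with yellow cap, 68 mm across, 85 mm tall, left of the nest. Origin: centre of its underside. Leave alone.
- tape: Roll of blue tape lying flat, 84 mm across, 24 mm high. Origin: centre of its underside. Leave alone.
- block: Dark wooden block 100 x 50 x 30 mm, to the right. Origin: centre of its underside. Leave alone.
Things that resemble listed ones, but are neither listed nor needed, are in the scene too. What is meant by the board is not orange, and is the larger of those in its own colour.

How it is judged:
On the way:
1. the board, lying on the bed between the rails, has lifted the catch and runs under it (value of joint catch above 0.15 rad and x of board in the frame of dock between -0.14 and -0.025 m and z of board in the frame of dock below 0.014 m and y of board in the frame of dock between -0.008 and 0.008 m), for 0.2 s.
At the end, for the whole second after the job is handed in: Board flat on the bed (underside within 4 mm), square within 0.08 rad, within 8 mm of the centreline and 20 mm of the nest origin along x; catch shut behind it (under 0.06 rad); released, at rest; jar, tape and block within 30 mm of their starts (value of joint catch below 0.06 rad and x of board in the frame of dock between -0.02 and 0.02 m and angle between the x axis of board and the x axis of dock, either way round below 0.08 rad and angle between board's own z axis and vertical below 0.04 rad and linear speed of board below 0.01 m/s and distance of each of jar, tape, block from where it was at the start of the episode below 0.03 m and z of board in the frame of dock below 0.014 m and y of board in the frame of dock between -0.008 and 0.008 m); the robot touches nothing.
It fails at once if the buffer is rammed (pressed in more than 10 mm, 20 N) (value of joint buffer above 0.01 m).
It fails at once if the board is forced against the nest (over 60 N) while sliding in, past its mouth (contact force between board and dock above 60 N and x of board in the frame of dock above -0.165 m).
It fails at once if the gripper or arm touches the nest or its catch (over 2 N) (contact force between any of the fingers, the arm and dock above 2 N).
It fails at once if the jar, tape or block is disturbed (moved over 30 mm) (distance of any of jar, tape, block from where it was at the start of the episode above 0.03 m).
It also fails if it takes over 67 s, if anything falls off the work surface, if the arm or the gripper's body presses on something with over 40 N, if the wrist force passes 120 N, or if a joint passes its speed limit or range.

ROBOT

A 7-joint arm with a two-finger parallel gripper is mounted at the origin on the work surface. World frame = base frame: x ahead of the robot, y to its left, z up, the work surface at z = 0. Lengths are in m, angles in rad, forces in N, time in s.
With the tool pointing down it reaches from about 0.425 to 0.875 m from the base axis. Payload 4.7 kg.
Tool frame: the origin (TCP) lies at the very end of the fingers, on their centre line; the grasp point (between the pads) lies 19 mm behind it; z points along the fingers, y is the line along which they close (so a half turn about z gives the same grasp; the last joint's range is limited). The gripper opens to 87 mm and grips with 3 to 60 N. Pads are 19 mm wide; open, the fingers measure 117 mm over their backs; the gripper's body (75 mm by 190 mm) begins 51 mm behind the grasp point.
Start: joints at [1.29, 0.321, -0.07, 1.45, 0.023, 1.371, -0.057], TCP at [0.189, -0.622, 0.223] pointing down, gripper open.
Joint ranges: [-2.86, 2.86], [-0.3, 2.09], [-1.38, 1.24], [0.06, 2.45], [-1.56, 4.7], [0.09, 2.05], [-2.69, 2.69]. Speed limits (rad/s): [2.57, 2.57, 3.14, 3.14, 3.14, 3.14, 3.14].

INTERFACE

Orientations are given as a rotation vector (axis times angle).
In Python, from bench import ctrl, vision gives the robot as it stands.
- The arm moves only by the tool jog_arm, never from a script. Its argument "increments" is a list of rows, each an object of numbers: "tx", "ty", "tz": the shift along the tool's x, y, z in mm; "wx", "wy", "wz": the turn, a rotation vector about the tool's x, y, z in rad; "gripper": the opening, from 0 (shut) to 1 (fully open). In form: [{"tx": .., "ty": .., "tz": .., "wx": .., "wy": .., "wz": .., "gripper": ..}, ...]. A call has exactly 5 rows; each row is the pose to reach, as a shift and turn from the pose commanded when the call began, along the tool's axes at that moment; what a row does not reach only later rows make up. A row lasts 1/12 s, in which the tool goes at most 41.7 mm and 7.16 degrees, less where a joint would pass 70% of its speed; a pose out of reach is approached as far as the arm can. A call with a gripper value outside its range is refused whole. The fingers move at their own pace and stop on an object; "grip_force" is the grip in N (left out, the last holds). Time passes only in rows, so rows that repeat a pose let the fingers close, or fill a call up. It gives the time, the measured TCP pose, the force, the opening and the grip force at its end, in the units of the state.
- ctrl.get_state(): the state, without advancing time (a new reading comes with each control period).
- vision.get_image(name): name is "scene" or "top" or "wrist"; returns a dict with "color" (400x640x3 uint8, blue, green, red), "fx", "fy", "cx", "cy" (pixels), "extrinsics" (4x4, takes a point from world to camera coordinates). Camera axes: x right, y down, z forward; pixel columns grow to the right and rows downward; lengths in m; the calibration is good to about 2 mm. A picture is of the moment at which its call begins. There is no depth.
- ctrl.close_job(): hands the job in; it is judged then, once.
Trained networks look in the newest picture that a camera, given by its name, has taken for a name from the list of things; names that differ only in an ending like _2 or _b are one class to them, and where a whole thing is asked for, a point or a joint stands for the part that bears it (a point fixed in the world has none). Each returns a list of dicts, best first, with "conf" (0 to 1); they miss things now and then, are a little off and sometimes report something else, mostly with a low value. They report only what shows in the picture. A call takes as long as a camera call. They do not tell look-alikes from the thing itself.
- vision.spot_in(camera, thing): "bbox" ([left, top, right, bottom] in pixels, round what is visible of it).
The state is a dict: "time": time; "joint_positions": joint angles; "qd": joint speeds; "joint_torque": joint torques, N m; "position": TCP position; "tool_rot": TCP orientation; "ft_force": force on the tool from outside, world axes, zero at the start; "torque": the same for the moment, N m; "grip_width": opening from 0.0 (shut) to 1.0 (fully open); "grip_force": force on a finger pad.
Only numpy, scipy, OpenCV 4.12 (cv2) and the standard library are available. Lean on these libraries where they do the work, as an engineer would, in place of code of your own. Each camera call takes 0.05 s, during which the arm holds its last target. There are 200 camera calls.

## Working session

There is one attempt and no reset: what is moved stays moved. The work goes in short steps, Python scripts to look and compute and a tool call to move; the robot and the scene stay as the last step left them, time stands still between calls to the robot, and variables do not carry over. Pictures are saved under pics/ and viewed, at most 10 in all, crops included, and the job is handed in when it is done.

Besides the shell and the picture viewer there is one more tool, called after "Call:" as name([rows], argument=value, ...), one row to a line, values as JSON. jog_arm: Moves the arm, as the interface text tells. Its arguments: {"type":"object","properties":{"increments":{"type":"array"},"grip_force":{"type":"number"}},"required":["increments"]}

```bash
mkdir -p pics; ls; python3 - <<'E'
from bench import ctrl, vision
import cv2
s=ctrl.get_state();print(s)
for n in ["top","scene"]:
    im=vision.get_image(n);cv2.imwrite(f"pics/{n}0.png",im["color"])
    print(n,im["fx"],im["fy"],im["cx"],im["cy"],im["extrinsics"].tolist() if hasattr(im["extrinsics"],"tolist") else im["extrinsics"])
    for t in ["board","dock","catch","jar","tape","block"]:
        print(t,[(d["bbox"],round(d["conf"],2)) for d in vision.spot_in(n,t)])
E
```

```text
pics
{'time': 0.0, 'joint_positions': array([ 1.29008971,  0.32184217, -0.07002766,  1.45171768,  0.02262847,
        1.37080802, -0.0569318 ]), 'qd': array([ 0.00126726, -0.00053723, -0.00215376,  0.0012226 , -0.00077313,
        0.00063454,  0.0005212 ]), 'joint_torque': array([-3.93158427e-05, -4.91286993e+01, -4.03884519e-01, -3.12536895e+01,
       -6.40479103e-02,  4.37580119e-02,  1.82288863e-04]), 'position': array([ 0.18859993, -0.62143287,  0.22142723]), 'tool_rot': array([-3.10561564e+00, -4.61045205e-01,  6.85758621e-04]), 'ft_force': array([-0.434785  , -0.21104177, -0.35814927]), 'torque': array([-0.01880201,  0.03746338,  0.00628407]), 'grip_force': 0.0, 'grip_width': 1.000665363242079}
top 442.8915211775788 442.8915211775788 308.6632055579613 194.48781948756564 [[0.02640350645226516, -0.9996469541575161, 0.0029701667673672377, -0.06615346018179917], [-0.9791445319454017, -0.02646048457140188, -0.201434426843245, 0.5052134543792709], [0.20144190330823733, 0.0024103526396303974, -0.9794974986143186, 1.2448212938278216], [0.0, 0.0, 0.0, 1.0]]
board [([412.9, 266.0, 470.9
[... 277 characters left out ...]
cene 457.1077234157089 457.1077234157089 313.1024645939449 200.58158087834198 [[-0.7089240538285694, 0.7052422835355459, -0.007746445432342488, 0.38881712232220267], [0.455894347769345, 0.44983872911176603, -0.7679879305451842, -0.15056172227071682], [-0.5381329106970052, -0.5479766777014144, -0.6404174662828059, 1.706433161216743], [0.0, 0.0, 0.0, 1.0]]
board [([260.4, 170.9, 310.4, 204.6], 0.82), ([305.0, 154.7, 336.1, 171.5], 0.77), ([279.1, 126.5, 304.9, 150.0], 0.64)]
dock [([272.4, 221.6, 390.0, 321.6], 0.63)]
catch []
jar [([389.1, 274.5, 417.0, 312.5], 0.88), ([340.1, 255.6, 356.2, 275.8], 0.38)]
tape [([206.7, 216.4, 232.0, 233.5], 0.58)]
block [([227.5, 144.4, 257.3, 167.9], 0.55)]
```

```bash
python3 - <<'E'
import cv2
a=cv2.imread("pics/top0.png")
b=cv2.resize(a[100:340,140:500],(800,533),interpolation=cv2.INTER_CUBIC)
cv2.imwrite("pics/top0c.png",b)
E
```

```text
(no output)
```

View pics/top0c.png

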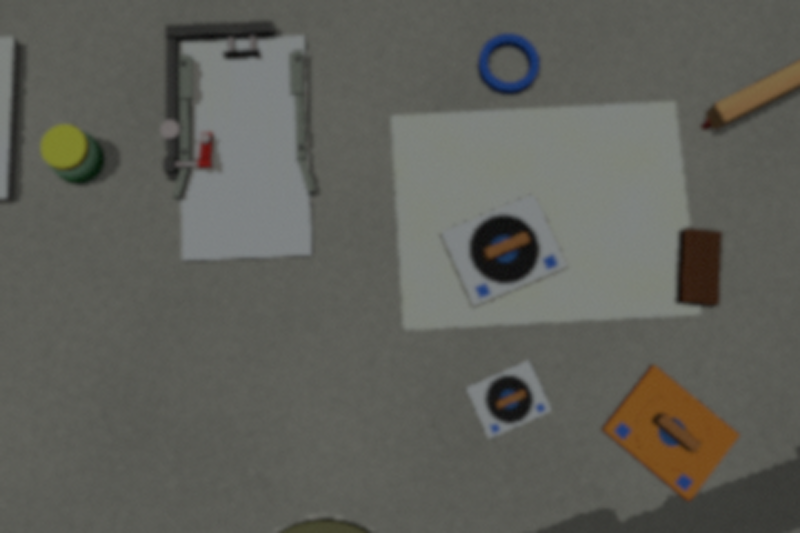

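View pics/scene0.png

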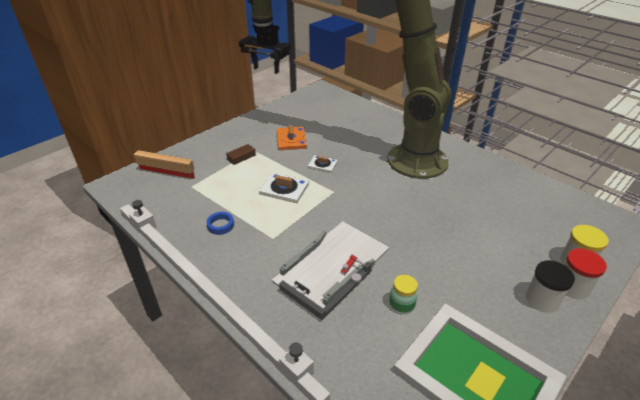

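The top view shows the nest at crop (245,150), with its open end facing the robot and the red catch at (205,150). The large white board is at (505,250) with its grip at (507,245). The small white board and the orange one are decoys. Next I work out the world positions.

```bash
cat > h.py <<'E'
import numpy as np, cv2
from scipy.spatial.transform import Rotation as R
from bench import ctrl, vision
def w(im,uv,z):
    E=np.array(im["extrinsics"]);r=E[:3,:3].T;c=-r@E[:3,3]
    d=r@np.array([(uv[0]-im["cx"])/im["fx"],(uv[1]-im["cy"])/im["fy"],1])
    return c+d*(z-c[2])/d[2]
def proj(im,p):
    E=np.array(im["extrinsics"]);q=np.atleast_2d(p)@E[:3,:3].T+E[:3,3]
    return np.c_[im["fx"]*q[:,0]/q[:,2]+im["cx"],im["fy"]*q[:,1]/q[:,2]+im["cy"]]
def place(pose,p): # pose x,y,yaw
    c,s=np.cos(pose[2]),np.sin(pose[2]);p=np.atleast_2d(p)
    return np.c_[pose[0]+c*p[:,0]-s*p[:,1],pose[1]+s*p[:,0]+c*p[:,1],p[:,2]]
E
python3 - <<'E'
from h import *
im=vision.get_image("top")
f=lambda x,y:((x+.5)*.45-.5+140,(y+.5)*.45-.5+100)
for n,p,z in [("bedTL",(180,40),.01),("bedTR",(305,36),.01),("bedBR",(311,255),.01),("bedBL",(182,260),.01),
 ("bdL",(441,236),.018),("bdT",(531,195),.018),("bdR",(567,266),.018),("bdB",(474,306),.018),("gripL",(486,252),.052),("gripR",(529,238),.052),("disc",(505,249),.018),("pinend",(204,134),.03),("jar",(64,146),.085),("tape",(508,64),.024),("block",(700,266),.03),("post",(170,128),.046)]:
    print(n,np.round(w(im,f(*p),z),4))
E
```

```text
bedTL [0.7533 0.2293 0.01  ]
bedTR [0.7641 0.0535 0.01  ]
bedBR [0.4519 0.0326 0.01  ]
bedBL [0.4404 0.2058 0.01  ]
bdL [ 0.4812 -0.1417  0.018 ]
bdT [ 0.541 -0.263  0.018]
bdR [ 0.445  -0.3106  0.018 ]
bdB [ 0.3881 -0.1866  0.018 ]
gripL [ 0.4554 -0.1984  0.052 ]
gripR [ 0.4755 -0.2547  0.052 ]
disc [ 0.4658 -0.2277  0.018 ]
pinend [0.6113 0.1834 0.03  ]
jar [0.5746 0.3538 0.085 ]
tape [ 0.7252 -0.2311  0.024 ]
block [ 0.4479 -0.4846  0.03  ]
post [0.6138 0.2266 0.046 ]
```

```bash
cat >> h.py <<'E'
def go(xyz,yaw):
    "tool-frame increment from now to TCP xyz, pointing down, tool y at world angle yaw"
    s=ctrl.get_state();M=R.from_rotvec(s["tool_rot"])
    T=R.from_matrix(np.c_[[-np.sin(yaw)*-1,-np.cos(yaw),0],[np.cos(yaw),np.sin(yaw),0],[0,0,-1]])
    t=M.inv().apply(np.array(xyz)-s["position"])*1000;rv=(M.inv()*T).as_rotvec()
    print("t=%.2f"%s["time"],"pos",np.round(s["position"],4),"T",np.round(t,1),"W",np.round(rv,3),"q",np.round(s["joint_positions"],2),"F",np.round(s["ft_force"],1))
E
python3 -c "
from h import *
go((.464,-.2255,.2),.44)"
```

```text
Traceback (most recent call last):
  File "h.py", line 17, in go
    T=R.from_matrix(np.c_[[-np.sin(yaw)*-1,-np.cos(yaw),0],[np.cos(yaw),np.sin(yaw),0],[0,0,-1]])
  File "scipy/spatial/transform/_rotation.pyx", line 1143, in scipy.spatial.transform._rotation.Rotation.from_matrix
ValueError: Non-positive determinant (left-handed or null coordinate frame) in rotation matrix 0: [[ 0.42593947  0.90475166  0.        ]
 [-0.90475166  0.42593947  0.        ]
 [ 0.          0.         -1.        ]].
```

```bash
sed -i 's/\[-np.sin(yaw)\*-1,-np.cos(yaw),0\]/[-np.sin(yaw),np.cos(yaw),0]/' h.py
python3 -c "
from h import *
go((.464,-.2255,.2),.44)"
```

```text
t=0.75 pos [ 0.1888 -0.622   0.2226] T [ 378.5 -299.4   22.6] W [ 0.     0.    -1.716] q [ 1.29  0.32 -0.07  1.45  0.02  1.37 -0.06] F [-0.2  0.  -0. ]
```

Call:
jog_arm([
  {"tx":30,"ty":-24,"tz":2,"wz":-0.12},
  {"tx":60,"ty":-48,"tz":4,"wz":-0.24},
  {"tx":90,"ty":-71,"tz":5,"wz":-0.36},
  {"tx":120,"ty":-95,"tz":7,"wz":-0.48},
  {"tx":150,"ty":-119,"tz":9,"wz":-0.6},
])

```text
validation failed for argument at $.in...
```

```bash
python3 -c "
from h import *
go((.464,-.2255,.2),.44)"
```

```text
t=0.75 pos [ 0.1888 -0.622   0.2226] T [ 378.5 -299.4   22.6] W [ 0.     0.    -1.716] q [ 1.29  0.32 -0.07  1.45  0.02  1.37 -0.06] F [-0.2  0.  -0. ]
```

Validation failed, so perhaps every field is required.

Call:
jog_arm([
  {"tx":30,"ty":-24,"tz":2,"wx":0,"wy":0,"wz":-0.12,"gripper":1},
  {"tx":60,"ty":-48,"tz":4,"wx":0,"wy":0,"wz":-0.24,"gripper":1},
  {"tx":90,"ty":-71,"tz":5,"wx":0,"wy":0,"wz":-0.36,"gripper":1},
  {"tx":120,"ty":-95,"tz":7,"wx":0,"wy":0,"wz":-0.48,"gripper":1},
  {"tx":150,"ty":-119,"tz":9,"wx":0,"wy":0,"wz":-0.6,"gripper":1},
])

```text
time: 1.17
position: [0.2986, -0.463, 0.2137]
tool_rot: [2.828, 1.367, -0.0]
ft_force: [0.2, -0.3, -0.3]
grip_width: 0.999
grip_force: 0.0
```

```bash
python3 -c "
from h import *
go((.464,-.2255,.2),.44)"
```

```text
t=1.17 pos [ 0.2986 -0.463   0.2137] T [288.9 -17.9  13.6] W [ 0.00e+00  1.00e-03 -1.11e+00] q [ 1.17  0.13 -0.24  1.71  0.03  1.31  0.25] F [ 0.2 -0.3 -0.3]
```

Call:
jog_arm([
  {"tx":32,"ty":-2,"tz":2,"wx":0,"wy":0,"wz":-0.12,"gripper":1},
  {"tx":64,"ty":-4,"tz":4,"wx":0,"wy":0,"wz":-0.24,"gripper":1},
  {"tx":96,"ty":-6,"tz":6,"wx":0,"wy":0,"wz":-0.36,"gripper":1},
  {"tx":128,"ty":-8,"tz":8,"wx":0,"wy":0,"wz":-0.48,"gripper":1},
  {"tx":160,"ty":-10,"tz":10,"wx":0,"wy":0,"wz":-0.6,"gripper":1},
])

```text
time: 1.58
position: [0.3908, -0.3321, 0.2038]
tool_rot: [2.297, 2.142, -0.0]
ft_force: [0.3, -0.1, 1.0]
grip_width: 0.997
grip_force: 0.0
```

```bash
python3 -c "
from h import *
go((.464,-.2255,.2),.44)"
```

```text
t=1.58 pos [ 0.3908 -0.3321  0.2038] T [111.5  65.5   3.7] W [ 0.     0.001 -0.51 ] q [ 1.04  0.06 -0.4   1.8   0.02  1.29  0.56] F [ 0.3 -0.1  1. ]
```

Call:
jog_arm([
  {"tx":25,"ty":15,"tz":1,"wx":0,"wy":0,"wz":-0.11,"gripper":1},
  {"tx":50,"ty":30,"tz":2,"wx":0,"wy":0,"wz":-0.22,"gripper":1},
  {"tx":75,"ty":45,"tz":3,"wx":0,"wy":0,"wz":-0.33,"gripper":1},
  {"tx":100,"ty":58,"tz":4,"wx":0,"wy":0,"wz":-0.43,"gripper":1},
  {"tx":111,"ty":65,"tz":4,"wx":0,"wy":0,"wz":-0.51,"gripper":1},
])

```text
time: 2.0
position: [0.4653, -0.2234, 0.1998]
tool_rot: [1.678, 2.656, 0.002]
ft_force: [0.7, 0.4, 0.1]
grip_width: 0.999
grip_force: 0.0
```

```bash
python3 -c "
from h import *
im=vision.get_image('wrist')
cv2.imwrite('pics/w1.png',im['color'])
E=np.array(im['extrinsics']);print('cam',-E[:3,:3].T@E[:3,3],E[2,:3],im['fx'])
print(vision.spot_in('wrist','board'))
c=np.array([[sx*.055,sy*.07,.018] for sx,sy in[(1,1),(1,-1),(-1,-1),(-1,1)]])
print(proj(im,place((.464,-.2255,.44),c)))
go((.464,-.2255,.2),.44)"
```

```text
cam [ 0.434597   -0.15855826  0.36212665] [ 0.11505184 -0.23795585 -0.9644377 ] 334.1823842731579
[{'bbox': [0.0, 197.0, 111.4, 246.4], 'conf': 0.98}, {'bbox': [269.0, 115.3, 375.2, 245.3], 'conf': 0.92}, {'bbox': [94.7, 56.8, 184.8, 153.6], 'conf': 0.59}]
[[373.97733558 114.83438414]
 [368.28054344 245.65515415]
 [268.84729502 245.41295837]
 [263.48570566 114.4467357 ]]
t=2.10 pos [ 0.465  -0.2247  0.1999] T [-0.3 -1.3 -0.1] W [0.001 0.    0.   ] q [ 0.91  0.08 -0.54  1.79  0.04  1.28  0.81] F [-1.2 -0.1 -0.2]
```

View pics/w1.png

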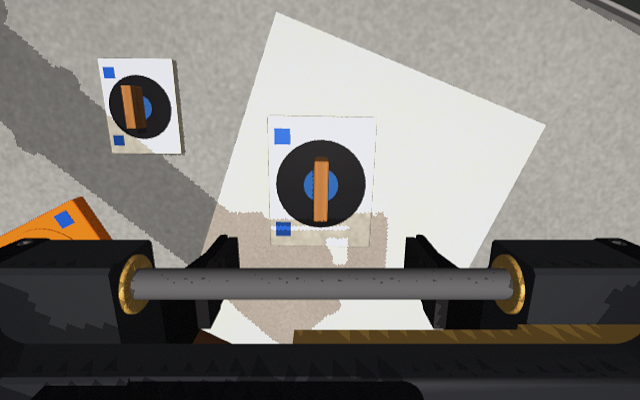

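```bash
python3 -c "
from h import *
from scipy.optimize import least_squares as L
im=vision.get_image('wrist')
a=cv2.resize(im['color'][95:265,250:395],None,fx=3.5,fy=3.5,interpolation=cv2.INTER_CUBIC);cv2.imwrite('pics/w1c.png',a)
c=np.array([[sx*.055,sy*.07,.018] for sx,sy in[(1,1),(1,-1),(-1,-1),(-1,1)]])
o=np.array([[376,117],[369,246],[270,246],[267,115]])
s=L(lambda p:(proj(im,place(p,c))-o).ravel(),(.464,-.2255,.44));print(s.x,s.fun)
g=np.array([[x,y,.052] for x,y in[(.007,.03),(.007,-.03),(-.007,-.03),(-.007,.03)]])
print(proj(im,place(s.x,g)),proj(im,place(s.x,[[0,0,.018]])))
"
```

```text
[ 0.46582859 -0.22703093  0.42587418] [ 0.57765273 -0.47012169  0.28494441  0.98728085 -0.03753549 -0.24477627
 -0.79811661 -0.06141708]
[[328.42206025 160.75467293]
 [327.22079345 221.97946249]
 [312.90146158 221.79643577]
 [313.37100394 160.54809512]] [[320.50239192 184.49716391]]
```

View pics/w1c.png

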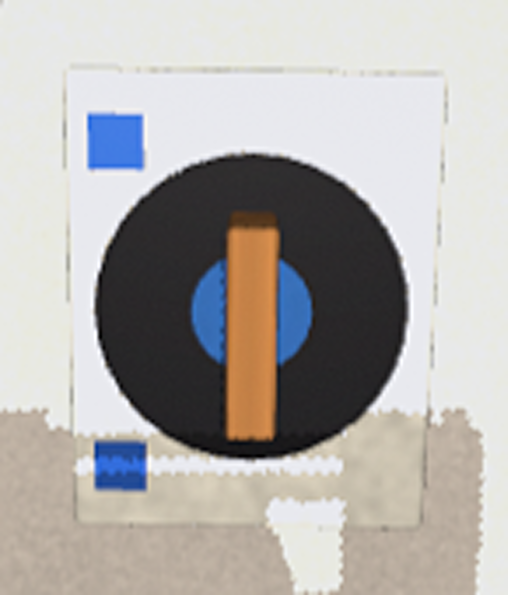

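The close-up shows the grip bar at wrist pixels (315–330, 160–221), which agrees with my fit. The board is at about (0.4666, -0.2254), yaw 0.426. I go down now.

```bash
python3 -c "
from h import *
go((.4666,-.2254,.024),.426)"
```

```text
t=2.15 pos [ 0.4638 -0.227   0.1997] T [  0.3   3.3 175.7] W [-0.     0.     0.009] q [ 0.92  0.08 -0.53  1.79  0.04  1.28  0.81] F [ 0.1 -0.6  0.7]
```

Call:
jog_arm([
  {"tx":0,"ty":2,"tz":35,"wx":0,"wy":0,"wz":0.01,"gripper":1},
  {"tx":0,"ty":2,"tz":70,"wx":0,"wy":0,"wz":0.01,"gripper":1},
  {"tx":0,"ty":2,"tz":105,"wx":0,"wy":0,"wz":0.01,"gripper":1},
  {"tx":0,"ty":2,"tz":130,"wx":0,"wy":0,"wz":0.01,"gripper":1},
  {"tx":0,"ty":2,"tz":140,"wx":0,"wy":0,"wz":0.01,"gripper":1},
])

```text
time: 2.57
position: [0.4613, -0.2277, 0.0556]
tool_rot: [-1.707, -2.63, 0.002]
ft_force: [-0.7, -0.6, -0.8]
grip_width: 1.0
grip_force: 0.0
```

```bash
python3 -c "
from h import *
im=vision.get_image('wrist');go((.4666,-.2254,.024),.426)
for i in range(3): vision.get_image('wrist');go((.4666,-.2254,.024),.426)"
```

```text
t=2.62 pos [ 0.4615 -0.2274  0.0556] T [-0.4  5.6 31.6] W [-0.004 -0.005 -0.006] q [ 0.88  0.23 -0.52  1.95  0.14  1.    0.72] F [-0.8 -0.1 -1. ]
t=2.67 pos [ 0.463  -0.2277  0.0579] T [ 0.5  4.3 33.9] W [-0.003 -0.003 -0.005] q [ 0.88  0.23 -0.53  1.95  0.14  1.    0.72] F [-0.4  0.4 -0. ]
t=2.72 pos [ 0.4647 -0.228   0.0597] T [ 1.6  2.8 35.7] W [-0.001 -0.    -0.005] q [ 0.88  0.23 -0.53  1.94  0.13  1.    0.72] F [ 1.  -0.   0.3]
t=2.77 pos [ 0.4658 -0.2282  0.0609] T [ 2.3  1.8 36.9] W [ 0.001  0.002 -0.004] q [ 0.88  0.23 -0.53  1.94  0.13  1.    0.72] F [ 0.  -0.9  1. ]
```

Call:
jog_arm([
  {"tx":2,"ty":2,"tz":12,"wx":0,"wy":0,"wz":0,"gripper":1},
  {"tx":2,"ty":2,"tz":24,"wx":0,"wy":0,"wz":0,"gripper":1},
  {"tx":2,"ty":2,"tz":32,"wx":0,"wy":0,"wz":0,"gripper":1},
  {"tx":2,"ty":2,"tz":36,"wx":0,"wy":0,"wz":0,"gripper":1},
  {"tx":2,"ty":2,"tz":36,"wx":0,"wy":0,"wz":0,"gripper":1},
])

```text
time: 3.18
position: [0.4652, -0.2238, 0.0222]
tool_rot: [-1.703, -2.637, 0.0]
ft_force: [-0.2, 0.0, 0.1]
grip_width: 0.997
grip_force: 0.0
```

Call:
jog_arm([
  {"tx":0,"ty":0,"tz":0,"wx":0,"wy":0,"wz":0,"gripper":0.6},
  {"tx":0,"ty":0,"tz":0,"wx":0,"wy":0,"wz":0,"gripper":0.4},
  {"tx":0,"ty":0,"tz":0,"wx":0,"wy":0,"wz":0,"gripper":0.3},
  {"tx":0,"ty":0,"tz":0,"wx":0,"wy":0,"wz":0,"gripper":0.25},
  {"tx":0,"ty":0,"tz":0,"wx":0,"wy":0,"wz":0,"gripper":0.22},
], grip_force=40)

```text
time: 3.6
position: [0.4664, -0.2244, 0.0239]
tool_rot: [1.704, 2.639, -0.0]
ft_force: [-0.2, -0.8, 0.3]
grip_width: 0.707
grip_force: 0.0
```

```bash
python3 -c "
from h import *
im=vision.get_image('wrist')
cv2.imwrite('pics/w2.png',im['color'])
go((.4666,-.2254,.024),.426);print(ctrl.get_state()['grip_width'])"
```

```text
t=3.65 pos [ 0.4663 -0.2244  0.0238] T [-1.  -0.1 -0.2] W [ 0.     0.001 -0.002] q [ 0.86  0.28 -0.52  1.97  0.17  0.93  0.68] F [-0.6  0.5 -0.1]
0.665291228118136
```

View pics/w2.png

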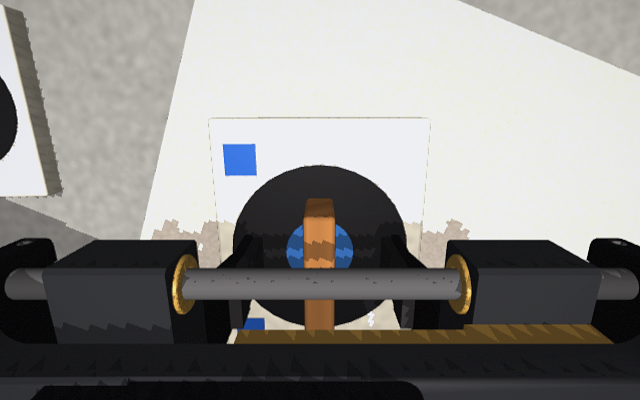

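The fingers stand either side of the bar, with the bar centred at (320,265). I close the rest of the way.

Call:
jog_arm([
  {"tx":0,"ty":0,"tz":0,"wx":0,"wy":0,"wz":0,"gripper":0},
  {"tx":0,"ty":0,"tz":0,"wx":0,"wy":0,"wz":0,"gripper":0},
  {"tx":0,"ty":0,"tz":0,"wx":0,"wy":0,"wz":0,"gripper":0},
  {"tx":0,"ty":0,"tz":0,"wx":0,"wy":0,"wz":0,"gripper":0},
  {"tx":0,"ty":0,"tz":0,"wx":0,"wy":0,"wz":0,"gripper":0},
], grip_force=40)

```text
time: 4.07
position: [0.4661, -0.2243, 0.0236]
tool_rot: [1.704, 2.639, -0.0]
ft_force: [-0.2, 0.8, -1.2]
grip_width: 0.278
grip_force: 0.0
```

Call:
jog_arm([
  {"tx":0,"ty":0,"tz":0,"wx":0,"wy":0,"wz":0,"gripper":0},
  {"tx":0,"ty":0,"tz":0,"wx":0,"wy":0,"wz":0,"gripper":0},
  {"tx":0,"ty":0,"tz":0,"wx":0,"wy":0,"wz":0,"gripper":0},
  {"tx":0,"ty":0,"tz":0,"wx":0,"wy":0,"wz":0,"gripper":0},
  {"tx":0,"ty":0,"tz":0,"wx":0,"wy":0,"wz":0,"gripper":0},
], grip_force=40)

```text
time: 4.48
position: [0.4659, -0.2244, 0.0235]
tool_rot: [-1.704, -2.639, 0.001]
ft_force: [-1.4, 0.0, 0.6]
grip_width: 0.157
grip_force: 40.0
```

Gripped: the opening is 13.7 mm against a 14 mm bar. I lift and carry it.

Call:
jog_arm([
  {"tx":0,"ty":0,"tz":-15,"wx":0,"wy":0,"wz":0,"gripper":0},
  {"tx":0,"ty":0,"tz":-40,"wx":0,"wy":0,"wz":0,"gripper":0},
  {"tx":15,"ty":8,"tz":-65,"wx":0,"wy":0,"wz":0.02,"gripper":0},
  {"tx":38,"ty":20,"tz":-85,"wx":0,"wy":0,"wz":0.05,"gripper":0},
  {"tx":65,"ty":34,"tz":-95,"wx":0,"wy":0,"wz":0.08,"gripper":0},
], grip_force=40)

```text
time: 4.9
position: [0.4714, -0.1519, 0.1206]
tool_rot: [1.813, 2.562, 0.001]
ft_force: [1.2, 0.1, -2.1]
grip_width: 0.159
grip_force: 40.0
```

```bash
python3 -c "
from h import *
go((.4855,.1225,.115),.069)"
```

```text
t=4.90 pos [ 0.4714 -0.1519  0.1206] T [254.1 104.5   5.3] W [0.003 0.002 0.27 ] q [ 0.82  0.1  -0.59  1.94  0.06  1.11  0.55] F [ 1.2  0.1 -2.1]
```

Call:
jog_arm([
  {"tx":30,"ty":12,"tz":0,"wx":0,"wy":0,"wz":0.03,"gripper":0},
  {"tx":60,"ty":24,"tz":0,"wx":0,"wy":0,"wz":0.06,"gripper":0},
  {"tx":90,"ty":37,"tz":0,"wx":0,"wy":0,"wz":0.09,"gripper":0},
  {"tx":120,"ty":49,"tz":0,"wx":0,"wy":0,"wz":0.12,"gripper":0},
  {"tx":148,"ty":61,"tz":0,"wx":0,"wy":0,"wz":0.15,"gripper":0},
])

```text
time: 5.32
position: [0.4771, 0.011, 0.118]
tool_rot: [-1.997, -2.425, 0.001]
ft_force: [0.2, 0.4, -2.8]
grip_width: 0.157
grip_force: 40.0
```

```bash
python3 -c "
from h import *
go((.4855,.1225,.115),.069)"
```

```text
t=5.32 pos [0.4771 0.011  0.118 ] T [107.9  29.7   3. ] W [-0.001 -0.     0.124] q [ 0.63  0.08 -0.73  1.97  0.06  1.11  0.07] F [ 0.2  0.4 -2.8]
```

Call:
jog_arm([
  {"tx":30,"ty":8,"tz":0,"wx":0,"wy":0,"wz":0.04,"gripper":0},
  {"tx":60,"ty":17,"tz":1,"wx":0,"wy":0,"wz":0.08,"gripper":0},
  {"tx":85,"ty":23,"tz":2,"wx":0,"wy":0,"wz":0.11,"gripper":0},
  {"tx":100,"ty":28,"tz":3,"wx":0,"wy":0,"wz":0.124,"gripper":0},
  {"tx":106,"ty":29,"tz":3,"wx":0,"wy":0,"wz":0.124,"gripper":0},
])

```text
time: 5.73
position: [0.4852, 0.1222, 0.1151]
tool_rot: [-2.136, -2.301, -0.002]
ft_force: [0.5, 0.5, -2.9]
grip_width: 0.156
grip_force: 40.0
```

```bash
python3 -c "
from h import *
for i in range(3):vision.get_image('top')
im=vision.get_image('wrist')
cv2.imwrite('pics/w3.png',im['color']);np.save('w3.npy',im,allow_pickle=True)
t=vision.get_image('top');cv2.imwrite('pics/t3.png',t['color'])
go((.4855,.1225,.115),.069)
D=(.675,.1353,.069)
P=np.array([[-.1,-.0725,.032],[-.1,.0725,.032],[.055,-.0725,.032],[.055,.0725,.032],[-.23,-.087,.01],[-.23,.087,.01],[.085,-.087,.01],[-.105,.04,.039],[-.057,.05,.015]])
print(np.round(proj(im,place(D,P))).tolist())"
```

```text
t=5.98 pos [0.4859 0.1166 0.1152] T [5.9 0.1 0.2] W [-0.001  0.001 -0.001] q [ 0.47  0.15 -0.81  1.93  0.12  1.11 -0.32] F [-0.5 -1.1 -2.3]
[[431.0, 289.0], [449.0, 104.0], [620.0, 289.0], [669.0, 105.0], [276.0, 291.0], [268.0, 85.0], [629.0, 291.0], [441.0, 152.0], [494.0, 135.0]]
```

View pics/w3.png

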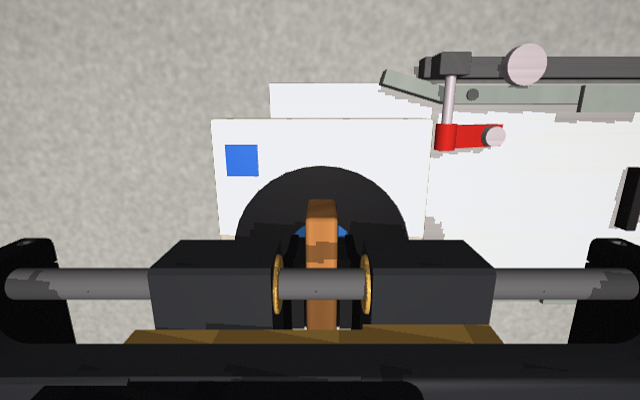

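The wrist view shows the nest's near bed corner at (269,84), where I predicted (268,85). The pin and red hub are at x≈446 against 441 predicted, so the head is shifted a few mm towards +x. I zoom in for the rail line.

```bash
python3 -c "
import cv2
a=cv2.imread('pics/w3.png')[40:240,380:640]
cv2.imwrite('pics/w3c.png',cv2.resize(a,(780,600),interpolation=cv2.INTER_CUBIC))"
```

```text
(no output)
```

View pics/w3c.png

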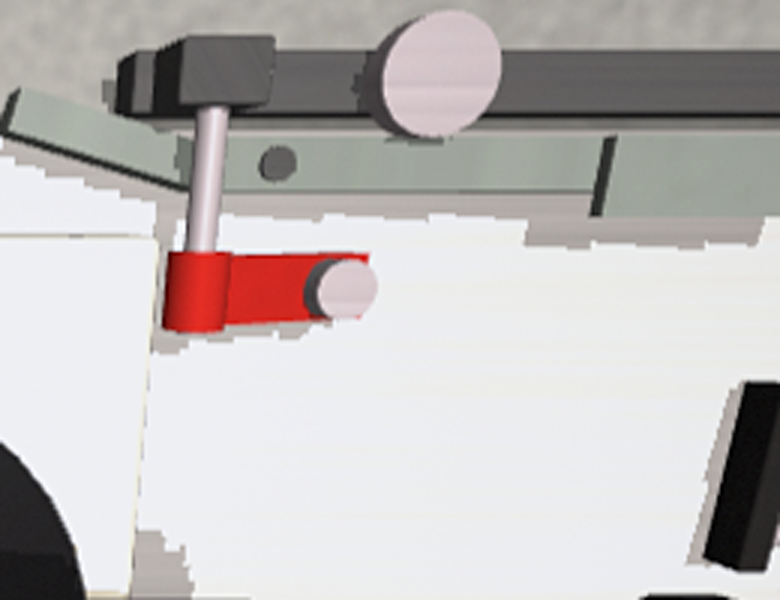

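```bash
python3 -c "
from h import *
from scipy.optimize import least_squares as L
im=np.load('w3.npy',allow_pickle=True).item()
P=np.array([[-.23,.087,.01],[-.05,.0725,.032],[-.1,.0725,.032],[-.01,.0665,.036],[-.105,.058,.0425],[-.105,.04,.039]])
print(np.round(proj(im,place((.675,.1353,.069),P)),1).tolist())
o=proj
def r(p):
    q=proj(im,place(p,P));return [q[0,0]-269,q[0,1]-84,q[1,1]-104,q[2,1]-103.7,(q[3,0]-578.6)/2,(p[2]-.069)*300,(p[0]-.675)*300]
s=L(r,(.675,.1353,.069));print(s.x,np.round(s.fun,2));q=proj(im,place(s.x,P));print(np.round(q,1).tolist())
d=s.x
for nx in(-.190,-.186,-.15):print(nx,place(d,[[nx,0,.0]]))
go(place(d,[[-.19,0,.06]])[0],d[2])
for i in range(2):vision.get_image('top');go(place(d,[[-.19,0,.06]])[0],d[2])
"
```

```text
[[268.4, 84.6], [520.2, 104.4], [449.2, 104.3], [579.6, 113.4], [445.3, 126.1], [441.1, 151.9]]
[0.6751191  0.13562655 0.06864984] [-0.36  0.05 -0.07  0.09  0.64 -0.11  0.04]
[[268.6, 84.1], [520.5, 103.9], [449.5, 103.8], [579.9, 112.9], [445.6, 125.5], [441.3, 151.4]]
-0.19 [[0.48556664 0.12259333 0.        ]]
-0.186 [[0.48955721 0.12286771 0.        ]]
-0.15 [[0.52547242 0.12533716 0.        ]]
t=5.98 pos [0.4859 0.1166 0.1152] T [ 6.1  0.2 55.2] W [-0.001  0.001 -0.001] q [ 0.47  0.15 -0.81  1.93  0.12  1.11 -0.32] F [-0.5 -1.1 -2.3]
t=6.03 pos [0.4859 0.1165 0.1153] T [ 6.1  0.1 55.3] W [-0.001  0.001 -0.001] q [ 0.47  0.15 -0.81  1.93  0.12  1.11 -0.32] F [-0.5  0.2 -2.7]
t=6.08 pos [0.486  0.1167 0.1154] T [ 6.  -0.  55.4] W [-0.     0.001 -0.001] q [ 0.47  0.15 -0.81  1.93  0.12  1.11 -0.32] F [ 0.4  0.2 -3.5]
```

```bash
python3 -c "
from h import *
im=np.load('w3.npy',allow_pickle=True).item()
print(proj(im,place((.4859,.1166,.069),[[.055,.07,.1097],[-.055,.07,.1097],[.055,0.01,.1097],[-.055,0.01,.1097]])))
# px per mm, shown corners about (433,119) & (211,119)
"
```

```text
[[434.43725443 118.49534363]
 [208.15922825 118.13631314]
 [424.1741787  234.4285305 ]
 [218.08637564 234.08689875]]
```

Call:
jog_arm([
  {"tx":6,"ty":0,"tz":15,"wx":0,"wy":0,"wz":0,"gripper":0},
  {"tx":6,"ty":0,"tz":35,"wx":0,"wy":0,"wz":0,"gripper":0},
  {"tx":6,"ty":0,"tz":55,"wx":0,"wy":0,"wz":0,"gripper":0},
  {"tx":6,"ty":0,"tz":65,"wx":0,"wy":0,"wz":0,"gripper":0},
  {"tx":6,"ty":0,"tz":70,"wx":0,"wy":0,"wz":0,"gripper":0},
])

```text
time: 6.5
position: [0.4844, 0.1232, 0.0439]
tool_rot: [-2.143, -2.295, 0.004]
ft_force: [0.4, -0.3, -3.1]
grip_width: 0.158
grip_force: 40.0
```

```bash
cat >> h.py <<'E'
D=np.array([.6751,.1356,.0686])
def st(n=3):
    "TCP in nest frame, yaw error, mean force in nest frame"
    F=[]
    for i in range(n):
        vision.get_image('top');s=ctrl.get_state();F.append(s["ft_force"])
    Z=R.from_euler('z',-D[2]);p=Z.apply(s["position"]-np.r_[D[:2],0])*1000
    y=R.from_rotvec(s["tool_rot"]).as_matrix()[:,1]
    print("t=%.2f"%s["time"],"TCP nest mm",np.round(p,1),"yaw err %.3f"%(np.arctan2(y[1],y[0])-D[2]),"tilt",np.round(y[2],3),"F",np.round(Z.apply(np.mean(F,0)),1),"q",np.round(s["joint_positions"],2))
E
python3 -c "
from h import *
st(4)"
```

```text
t=6.70 TCP nest mm [-189.1    1.8   46.4] yaw err 0.001 tilt 0.001 F [-0.  -0.1 -3.2] q [ 0.41  0.26 -0.79  1.99  0.22  0.98 -0.41]
```

Call:
jog_arm([
  {"tx":-2,"ty":0,"tz":3,"wx":0,"wy":0,"wz":0,"gripper":0},
  {"tx":-2,"ty":0,"tz":6,"wx":0,"wy":0,"wz":0,"gripper":0},
  {"tx":-2,"ty":0,"tz":9,"wx":0,"wy":0,"wz":0,"gripper":0},
  {"tx":-2,"ty":0,"tz":11,"wx":0,"wy":0,"wz":0,"gripper":0},
  {"tx":-2,"ty":0,"tz":12,"wx":0,"wy":0,"wz":0,"gripper":0},
])

```text
time: 7.12
position: [0.4855, 0.1224, 0.0335]
tool_rot: [-2.142, -2.298, 0.001]
ft_force: [-3.6, -1.8, 7.0]
grip_width: 0.158
grip_force: 40.0
```

```bash
python3 -c "
from h import *
st(4)"
```

```text
t=7.32 TCP nest mm [-1.899e+02 -1.000e-01  3.350e+01] yaw err 0.001 tilt -0.0 F [-0.6 -0.  -3. ] q [ 0.41  0.28 -0.78  2.    0.24  0.96 -0.42]
```

Call:
jog_arm([
  {"tx":0,"ty":6,"tz":0,"wx":0,"wy":0,"wz":0,"gripper":0},
  {"tx":0,"ty":14,"tz":0,"wx":0,"wy":0,"wz":0,"gripper":0},
  {"tx":0,"ty":22,"tz":0,"wx":0,"wy":0,"wz":0,"gripper":0},
  {"tx":0,"ty":28,"tz":0,"wx":0,"wy":0,"wz":0,"gripper":0},
  {"tx":0,"ty":30,"tz":0,"wx":0,"wy":0,"wz":0,"gripper":0},
])

```text
time: 7.73
position: [0.5169, 0.1246, 0.0335]
tool_rot: [-2.143, -2.297, -0.001]
ft_force: [-3.4, -0.1, 3.2]
grip_width: 0.159
grip_force: 40.0
```

```bash
python3 -c "
from h import *
st(3)"
```

```text
t=7.88 TCP nest mm [-159.3    0.    33.6] yaw err 0.001 tilt 0.001 F [ 0.6 -0.4 -1.7] q [ 0.38  0.34 -0.76  1.93  0.28  0.98 -0.44]
```

Call:
jog_arm([
  {"tx":0,"ty":6,"tz":0,"wx":0,"wy":0,"wz":0,"gripper":0},
  {"tx":0,"ty":14,"tz":0,"wx":0,"wy":0,"wz":0,"gripper":0},
  {"tx":0,"ty":22,"tz":0,"wx":0,"wy":0,"wz":0,"gripper":0},
  {"tx":0,"ty":29,"tz":0,"wx":0,"wy":0,"wz":0,"gripper":0},
  {"tx":0,"ty":34,"tz":0,"wx":0,"wy":0,"wz":0,"gripper":0},
])

```text
time: 8.3
position: [0.5472, 0.1272, 0.0336]
tool_rot: [-2.139, -2.296, 0.008]
ft_force: [-9.2, -0.9, 6.6]
grip_width: 0.158
grip_force: 40.0
```

```bash
python3 -c "
from h import *
st(2)"
```

```text
t=8.40 TCP nest mm [-126.5    0.4   33.5] yaw err 0.002 tilt -0.002 F [-3.  -0.4  2.6] q [ 0.35  0.41 -0.73  1.85  0.32  1.01 -0.45]
```

Call:
jog_arm([
  {"tx":0,"ty":6,"tz":0,"wx":0,"wy":0,"wz":0,"gripper":0},
  {"tx":0,"ty":14,"tz":0,"wx":0,"wy":0,"wz":0,"gripper":0},
  {"tx":0,"ty":22,"tz":0,"wx":0,"wy":0,"wz":0,"gripper":0},
  {"tx":0,"ty":30,"tz":0,"wx":0,"wy":0,"wz":0,"gripper":0},
  {"tx":0,"ty":36,"tz":0,"wx":0,"wy":0,"wz":0,"gripper":0},
])

```text
time: 8.82
position: [0.5846, 0.1296, 0.0335]
tool_rot: [-2.141, -2.297, 0.003]
ft_force: [-6.1, -0.2, 6.3]
grip_width: 0.163
grip_force: 40.0
```

```bash
python3 -c "
from h import *
st(2)"
```

```text
t=8.92 TCP nest mm [-89.1   0.2  33.6] yaw err 0.001 tilt 0.001 F [-0.2 -0.1  0.9] q [ 0.32  0.48 -0.71  1.76  0.35  1.04 -0.45]
```

Call:
jog_arm([
  {"tx":0,"ty":6,"tz":0,"wx":0,"wy":0,"wz":0,"gripper":0},
  {"tx":0,"ty":14,"tz":0,"wx":0,"wy":0,"wz":0,"gripper":0},
  {"tx":0,"ty":22,"tz":0,"wx":0,"wy":0,"wz":0,"gripper":0},
  {"tx":0,"ty":30,"tz":0,"wx":0,"wy":0,"wz":0,"gripper":0},
  {"tx":0,"ty":36,"tz":0,"wx":0,"wy":0,"wz":0,"gripper":0},
])

```text
time: 9.33
position: [0.6205, 0.1321, 0.0335]
tool_rot: [-2.141, -2.297, 0.003]
ft_force: [-6.7, -0.9, 5.7]
grip_width: 0.154
grip_force: 40.0
```

```bash
python3 -c "
from h import *
st(2)
im=vision.get_image('wrist');cv2.imwrite('pics/w4.png',im['color']);np.save('w4.npy',im,allow_pickle=True)"
```

```text
t=9.43 TCP nest mm [-53.3   0.2  33.6] yaw err 0.001 tilt 0.001 F [-2.9  0.7  2.6] q [ 0.28  0.54 -0.69  1.67  0.38  1.07 -0.45]
```

View pics/w4.png

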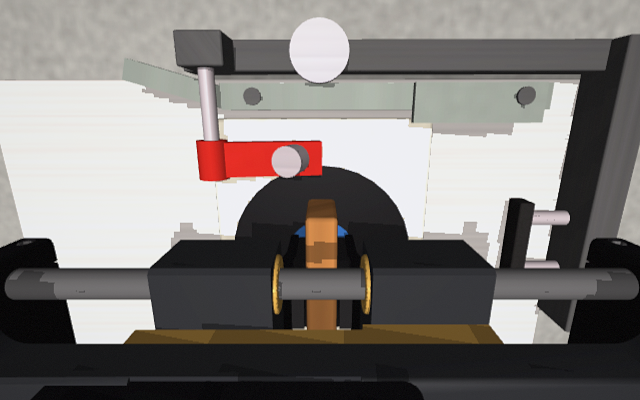

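The catch is riding on the board, with its tip at (322,158). The buffer pad at (505,235) is still about 50 mm ahead. I continue gently.

Call:
jog_arm([
  {"tx":0,"ty":6,"tz":0,"wx":0,"wy":0,"wz":0,"gripper":0},
  {"tx":0,"ty":14,"tz":0,"wx":0,"wy":0,"wz":0,"gripper":0},
  {"tx":0,"ty":22,"tz":0,"wx":0,"wy":0,"wz":0,"gripper":0},
  {"tx":0,"ty":29,"tz":0,"wx":0,"wy":0,"wz":0,"gripper":0},
  {"tx":0,"ty":33,"tz":0,"wx":0,"wy":0,"wz":0,"gripper":0},
])

```text
time: 9.9
position: [0.6534, 0.1344, 0.0336]
tool_rot: [-2.141, -2.297, 0.003]
ft_force: [-8.0, -0.5, 6.0]
grip_width: 0.162
grip_force: 40.0
```

Call:
jog_arm([
  {"tx":0,"ty":1,"tz":0,"wx":0,"wy":0,"wz":0,"gripper":0},
  {"tx":0,"ty":3,"tz":0,"wx":0,"wy":0,"wz":0,"gripper":0},
  {"tx":0,"ty":5,"tz":0,"wx":0,"wy":0,"wz":0,"gripper":0},
  {"tx":0,"ty":7,"tz":0,"wx":0,"wy":0,"wz":0,"gripper":0},
  {"tx":0,"ty":8,"tz":0,"wx":0,"wy":0,"wz":0,"gripper":0},
])

```text
time: 10.32
position: [0.6609, 0.135, 0.0336]
tool_rot: [-2.141, -2.297, 0.003]
ft_force: [-7.0, -0.4, 4.9]
grip_width: 0.158
grip_force: 40.0
```

```bash
python3 -c "
from h import *
st(3)"
```

```text
t=10.47 TCP nest mm [-14.    0.4  33.6] yaw err 0.002 tilt -0.002 F [-4.8  0.3  3.9] q [ 0.25  0.61 -0.67  1.56  0.41  1.12 -0.44]
```

Call:
jog_arm([
  {"tx":0,"ty":1.5,"tz":0,"wx":0,"wy":0,"wz":0,"gripper":0},
  {"tx":0,"ty":3,"tz":0,"wx":0,"wy":0,"wz":0,"gripper":0},
  {"tx":0,"ty":4.5,"tz":0,"wx":0,"wy":0,"wz":0,"gripper":0},
  {"tx":0,"ty":6,"tz":0,"wx":0,"wy":0,"wz":0,"gripper":0},
  {"tx":0,"ty":7,"tz":0,"wx":0,"wy":0,"wz":0,"gripper":0},
])

```text
time: 10.88
position: [0.6679, 0.1355, 0.0336]
tool_rot: [-2.141, -2.297, 0.003]
ft_force: [-6.4, -0.3, 4.2]
grip_width: 0.159
grip_force: 40.0
```

```bash
python3 -c "
from h import *
st(4)
im=vision.get_image('wrist');cv2.imwrite('pics/w5.png',im['color'])"
```

```text
t=11.08 TCP nest mm [-7.1  0.4 33.6] yaw err 0.002 tilt -0.002 F [-5.8 -0.   4. ] q [ 0.24  0.63 -0.66  1.54  0.41  1.12 -0.44]
```

Call:
jog_arm([
  {"tx":0,"ty":1,"tz":0,"wx":0,"wy":0,"wz":0,"gripper":0},
  {"tx":0,"ty":2,"tz":0,"wx":0,"wy":0,"wz":0,"gripper":0},
  {"tx":0,"ty":3,"tz":0,"wx":0,"wy":0,"wz":0,"gripper":0},
  {"tx":0,"ty":4,"tz":0,"wx":0,"wy":0,"wz":0,"gripper":0},
  {"tx":0,"ty":4,"tz":0,"wx":0,"wy":0,"wz":0,"gripper":0},
])

```text
time: 11.55
position: [0.672, 0.1358, 0.0336]
tool_rot: [-2.141, -2.297, 0.003]
ft_force: [-6.3, 0.1, 3.9]
grip_width: 0.154
grip_force: 40.0
```

```bash
cat >> h.py <<'E'
def red(a=None):
    a=vision.get_image('wrist')['color'] if a is None else a
    a=a.astype(int);m=(a[...,2]>110)&(a[...,1]<60)&(a[...,0]<60);m[240:]=0
    n,l,s,c=cv2.connectedComponentsWithStats(m.astype(np.uint8));k=1+np.argmax(s[1:,4]);print("red",s[k],np.round(c[k],1))
E
python3 -c "
from h import *
for n in 'w3','w4','w5':red(cv2.imread('pics/%s.png'%n))
st(4);red()"
```

```text
red [ 435  124   67   27 1118] [459.  135.9]
red [ 196  140  126   41 3396] [248.5 158.4]
red [  95  141  132   40 3370] [149.3 158.4]
t=11.75 TCP nest mm [-3.1  0.4 33.6] yaw err 0.002 tilt -0.002 F [-5.4 -0.2  3.9] q [ 0.24  0.63 -0.66  1.53  0.41  1.13 -0.44]
red [  86  141  133   40 3365] [140.9 158.4]
```

Call:
jog_arm([
  {"tx":0,"ty":1,"tz":0,"wx":0,"wy":0,"wz":0,"gripper":0},
  {"tx":0,"ty":2,"tz":0,"wx":0,"wy":0,"wz":0,"gripper":0},
  {"tx":0,"ty":3,"tz":0,"wx":0,"wy":0,"wz":0,"gripper":0},
  {"tx":0,"ty":3,"tz":0,"wx":0,"wy":0,"wz":0,"gripper":0},
  {"tx":0,"ty":3,"tz":0,"wx":0,"wy":0,"wz":0,"gripper":0},
])

```text
time: 12.22
position: [0.6735, 0.1359, 0.0336]
tool_rot: [-2.14, -2.296, 0.007]
ft_force: [-9.6, -1.0, 7.1]
grip_width: 0.156
grip_force: 40.0
```

```bash
python3 -c "
from h import *
st(4);red()"
```

```text
t=12.42 TCP nest mm [-1.6  0.4 33.6] yaw err 0.002 tilt -0.005 F [-9.9 -0.9  6.9] q [ 0.24  0.64 -0.66  1.52  0.41  1.13 -0.44]
red [  83  141  133   40 3348] [138.  158.2]
```

Buffer contact is at about x = -2.5 mm, so the catch should drop near +1.5 mm.

Call:
jog_arm([
  {"tx":0,"ty":1,"tz":0,"wx":0,"wy":0,"wz":0,"gripper":0},
  {"tx":0,"ty":2,"tz":0,"wx":0,"wy":0,"wz":0,"gripper":0},
  {"tx":0,"ty":3,"tz":0,"wx":0,"wy":0,"wz":0,"gripper":0},
  {"tx":0,"ty":3,"tz":0,"wx":0,"wy":0,"wz":0,"gripper":0},
  {"tx":0,"ty":3,"tz":0,"wx":0,"wy":0,"wz":0,"gripper":0},
])

```text
time: 12.88
position: [0.6749, 0.136, 0.0337]
tool_rot: [-2.138, -2.295, 0.011]
ft_force: [-14.5, -2.1, 10.7]
grip_width: 0.158
grip_force: 40.1
```

```bash
python3 -c "
from h import *
st(4);red()"
```

```text
t=13.08 TCP nest mm [-0.1  0.4 33.7] yaw err 0.002 tilt -0.008 F [-13.9  -1.1  10.4] q [ 0.23  0.64 -0.66  1.51  0.42  1.14 -0.44]
red [  80  141  133   40 3322] [135.2 158.2]
```

Call:
jog_arm([
  {"tx":0,"ty":0,"tz":-1,"wx":0,"wy":0,"wz":0,"gripper":0},
  {"tx":0,"ty":1,"tz":-1,"wx":0,"wy":0,"wz":0,"gripper":0},
  {"tx":0,"ty":2,"tz":-1,"wx":0,"wy":0,"wz":0,"gripper":0},
  {"tx":0,"ty":2,"tz":-1,"wx":0,"wy":0,"wz":0,"gripper":0},
  {"tx":0,"ty":2,"tz":-1,"wx":0,"wy":0,"wz":0,"gripper":0},
])

```text
time: 13.55
position: [0.6763, 0.1362, 0.0339]
tool_rot: [-2.138, -2.295, 0.013]
ft_force: [-13.8, -2.9, 7.8]
grip_width: 0.161
grip_force: 40.0
```

```bash
python3 -c "
from h import *
st(4);red()"
```

```text
t=13.75 TCP nest mm [ 1.2  0.4 33.9] yaw err 0.002 tilt -0.01 F [-14.5  -0.9   7.9] q [ 0.23  0.65 -0.66  1.51  0.42  1.14 -0.44]
red [  78  139  135   41 3443] [133.4 157.2]
```

Call:
jog_arm([
  {"tx":0,"ty":0.5,"tz":0,"wx":0,"wy":0,"wz":0,"gripper":0},
  {"tx":0,"ty":1,"tz":0,"wx":0,"wy":0,"wz":0,"gripper":0},
  {"tx":0,"ty":2,"tz":0,"wx":0,"wy":0,"wz":0,"gripper":0},
  {"tx":0,"ty":2,"tz":0,"wx":0,"wy":0,"wz":0,"gripper":0},
  {"tx":0,"ty":2,"tz":0,"wx":0,"wy":0,"wz":0,"gripper":0},
])

```text
time: 14.22
position: [0.6773, 0.1362, 0.0339]
tool_rot: [-2.137, -2.294, 0.016]
ft_force: [-16.7, -2.0, 10.6]
grip_width: 0.158
grip_force: 40.0
```

```bash
python3 -c "
from h import *
st(4);red()"
```

```text
t=14.42 TCP nest mm [ 2.3  0.4 34. ] yaw err 0.002 tilt -0.012 F [-16.9  -1.2  10.3] q [ 0.23  0.65 -0.66  1.5   0.42  1.15 -0.44]
red [  76  139  135   41 3443] [131.4 157.1]
```

Call:
jog_arm([
  {"tx":0,"ty":0.5,"tz":0,"wx":0,"wy":0,"wz":0,"gripper":0},
  {"tx":0,"ty":1,"tz":0,"wx":0,"wy":0,"wz":0,"gripper":0},
  {"tx":0,"ty":2,"tz":0,"wx":0,"wy":0,"wz":0,"gripper":0},
  {"tx":0,"ty":2,"tz":0,"wx":0,"wy":0,"wz":0,"gripper":0},
  {"tx":0,"ty":2,"tz":0,"wx":0,"wy":0,"wz":0,"gripper":0},
])

```text
time: 14.88
position: [0.6783, 0.1363, 0.034]
tool_rot: [-2.136, -2.293, 0.019]
ft_force: [-20.9, -3.3, 12.9]
grip_width: 0.157
grip_force: 40.0
```

```bash
python3 -c "
from h import *
st(4);red()
im=vision.get_image('wrist');cv2.imwrite('pics/w6.png',cv2.resize(im['color'][60:240,40:340],(800,480),interpolation=cv2.INTER_CUBIC))"
```

```text
t=15.08 TCP nest mm [ 3.2  0.5 34. ] yaw err 0.002 tilt -0.014 F [-19.4  -2.1  12.3] q [ 0.23  0.65 -0.66  1.5   0.42  1.15 -0.44]
red [  74  139  135   41 3433] [129.8 157. ]
```

View pics/w6.png

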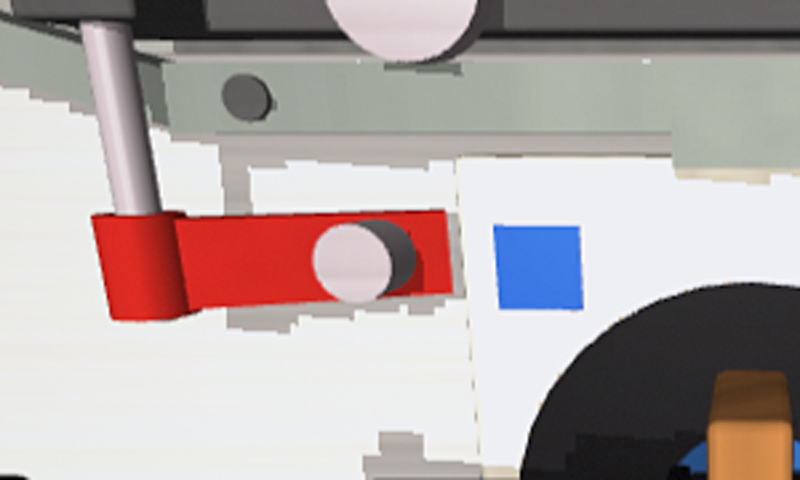

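The catch has dropped: its tip at (450,250) lies flat behind the trailing edge at (465,250). I ease back, then release.

Call:
jog_arm([
  {"tx":0,"ty":-1.5,"tz":0,"wx":0,"wy":0,"wz":0,"gripper":0},
  {"tx":0,"ty":-3,"tz":0,"wx":0,"wy":0,"wz":0,"gripper":0},
  {"tx":0,"ty":-4.5,"tz":0,"wx":0,"wy":0,"wz":0,"gripper":0},
  {"tx":0,"ty":-6,"tz":0,"wx":0,"wy":0,"wz":0,"gripper":0},
  {"tx":0,"ty":-6,"tz":0,"wx":0,"wy":0,"wz":0,"gripper":0},
])

```text
time: 15.6
position: [0.6763, 0.1361, 0.0337]
tool_rot: [-2.14, -2.296, 0.007]
ft_force: [-7.8, -0.2, 2.9]
grip_width: 0.156
grip_force: 40.0
```

```bash
python3 -c "
from h import *
st(4);red()"
```

```text
t=15.80 TCP nest mm [ 1.3  0.4 33.8] yaw err 0.002 tilt -0.005 F [-7.6 -0.5  3.1] q [ 0.23  0.64 -0.66  1.51  0.42  1.14 -0.44]
red [  77  139  136   42 3465] [132.7 157.3]
```

Call:
jog_arm([
  {"tx":0,"ty":0,"tz":0,"wx":0,"wy":0,"wz":0,"gripper":0.5},
  {"tx":0,"ty":0,"tz":0,"wx":0,"wy":0,"wz":0,"gripper":0.5},
  {"tx":0,"ty":0,"tz":0,"wx":0,"wy":0,"wz":0,"gripper":0.5},
  {"tx":0,"ty":0,"tz":0,"wx":0,"wy":0,"wz":0,"gripper":0.5},
  {"tx":0,"ty":0,"tz":0,"wx":0,"wy":0,"wz":0,"gripper":0.5},
])

```text
time: 16.27
position: [0.6803, 0.1357, 0.0349]
tool_rot: [2.142, 2.296, 0.002]
ft_force: [1.1, -0.2, 0.7]
grip_width: 0.442
grip_force: 0.0
```

Call:
jog_arm([
  {"tx":0,"ty":0,"tz":0,"wx":0,"wy":0,"wz":0,"gripper":0.5},
  {"tx":0,"ty":0,"tz":0,"wx":0,"wy":0,"wz":0,"gripper":0.5},
  {"tx":0,"ty":0,"tz":0,"wx":0,"wy":0,"wz":0,"gripper":0.5},
  {"tx":0,"ty":0,"tz":-3,"wx":0,"wy":0,"wz":0,"gripper":0.5},
  {"tx":0,"ty":0,"tz":-8,"wx":0,"wy":0,"wz":0,"gripper":0.5},
])

```text
time: 16.68
position: [0.6788, 0.1359, 0.0422]
tool_rot: [-2.142, -2.297, 0.001]
ft_force: [-0.4, 0.1, -0.9]
grip_width: 0.499
grip_force: 0.0
```

```bash
python3 -c "
from h import *
st(4);red();print(ctrl.get_state()['grip_width'])"
```

```text
t=16.88 TCP nest mm [ 4.4  0.3 43. ] yaw err 0.001 tilt 0.001 F [ 0.4  0.  -0.1] q [ 0.24  0.63 -0.66  1.5   0.41  1.15 -0.43]
red [  83  138  126   39 3042] [133.7 155. ]
0.5049532601006698
```

Call:
jog_arm([
  {"tx":0,"ty":0,"tz":-20,"wx":0,"wy":0,"wz":0,"gripper":0.5},
  {"tx":0,"ty":0,"tz":-45,"wx":0,"wy":0,"wz":0,"gripper":0.5},
  {"tx":0,"ty":0,"tz":-75,"wx":0,"wy":0,"wz":0,"gripper":0.5},
  {"tx":0,"ty":0,"tz":-100,"wx":0,"wy":0,"wz":0,"gripper":0.5},
  {"tx":0,"ty":0,"tz":-110,"wx":0,"wy":0,"wz":0,"gripper":0.5},
])

```text
time: 17.35
position: [0.6809, 0.1369, 0.1569]
tool_rot: [2.14, 2.295, 0.007]
ft_force: [1.2, -0.2, 1.0]
grip_width: 0.497
grip_force: 0.0
```

```bash
python3 -c "
from h import *
st(8)
im=vision.get_image('wrist');cv2.imwrite('pics/w7.png',im['color'])
print(np.round(proj(im,place(D,[[-.055,.07,.028],[.055,.07,.028]]))))"
```

```text
t=17.75 TCP nest mm [ 3.100e+00 -1.000e-01  1.505e+02] yaw err 0.001 tilt -0.003 F [-0.2 -0.  -0.1] q [ 0.25  0.54 -0.7   1.4   0.35  1.32 -0.39]
[[251. 113.]
 [384. 114.]]
```

View pics/w7.png

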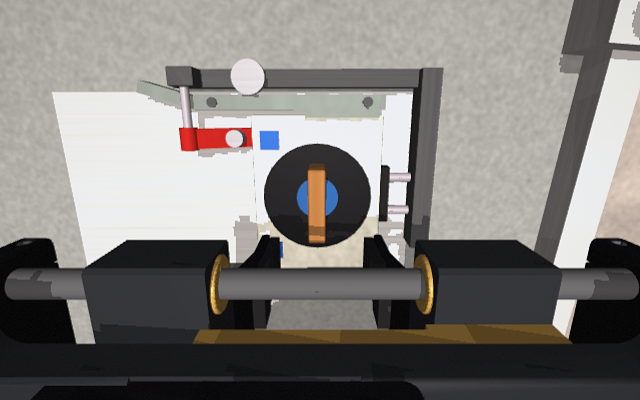

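The last view shows the board square in the nest, with its trailing edge at x≈253 against the shut red catch. The leading edge is at x≈381, on the buffer, and the gripper is clear. I hand the job in.

```bash
python3 -c "
from bench import ctrl
print(ctrl.close_job())"
```

```text
the job is handed in; nothing more can be done
None
```

The board is locked in the nest between the shut catch and the buffer, with the gripper released and clear; I handed the job in at about 18 s, and no verdict came back.

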